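# Shut the loaded drawer and hold its label holder home in the sprung pocket

## Task

The open drawer is loaded: push it fully shut first, so that the pressing does not bend its runners. Then push the loose label holder (yellow-banded card, card facing you) down behind the lip of the pocket on that drawer's front, against the spring, until its shoulders sit on the pocket's rim as on the finished drawer beside it. Keep it pressed home there and finish while still holding it down, so that I can drive the retaining screw; leave the tape measure, screwdriver and pen where they lie.

Things in the scene. Friction and masses are not known exactly. Their poses are not given: they have to be found in the camera images.
- label_holder: Loose aluminium label holder, stands upright by itself, 80 g. Origin: centre of its underside; z up, x its thickness (15 mm), y its width; card with yellow band and black ring on its -x face, turned up to 0.6 rad from facing the robot. Tongue (lower part): 48 wide, 26 tall, foot edges rounded 2.5. Head, to be gripped: 58 wide, 42 tall (26 to 68 above the origin); 5 mm shoulders at 26.
- label_face (a point): Point in the middle of the card on the label holder: 7.5 mm to the -x side of its middle plane, 47 mm above its underside.
- pocket_mouth (a point): Centre of the mouth of the empty label pocket on the loaded drawer's front, level with its rim, 96 mm above the worktop; moves with the drawer. z up, x into the drawer (the way it shuts), y along the front. Slot 17 mm (x) by 50.4 mm (y), open at the top; steel lip on its -x side, blue front panel on its +x side, 6 mm cheeks at both ends. Holder home: its origin 26 mm below this point.
- lip_face (a point): Middle of the outer face of the pocket's 4 mm steel lip, 12.5 mm to -x and 18 mm below pocket_mouth: a flat 62 x 36 mm face to push the drawer by. Above it a 50 mm wide flared edge rises 7 mm over the rim and leans out 3 mm beyond this face. A bar pull stands out as far as this face, 44 mm below this point.
- unit_top (a point): Middle of the front edge of the loaded drawer's unit, on its top: 100 mm above the worktop, 20.5 mm behind pocket_mouth when shut; unit 134 wide, 140 deep, screwed down. Its twin stands 135 mm left or right of it, shut, its label holder (green band) standing 42 mm above the rim, a 30 mm high sanding block on top. Keep clear: wall cabinet over the left (x > 0.53, y > 0.2), underside 0.42 m up.
- loaded_drawer (a joint): Slide of the open drawer, m: 0 = shut, grows as it is pulled out towards the robot (up to 0.11). About 3 N of friction; it stays where it is left.
- pocket_spring (a joint): Spring plate in the floor of the pocket, m: 0 = up (its top 16 mm below the rim), grows as it is pressed down, 0.010 with the holder home. Pushes up with 2.5 N at 0 and 9.5 N at 0.010, so the holder rises again if let go.
- measure: Bystander: yellow tape measure, 36x78x64 mm, on the other side from the label holder. Origin: centre of its underside.
- driver: Bystander: red-handled screwdriver lying on the worktop, 205 mm long. Origin: centre of its underside.
- pen: Bystander: red and white marker pen lying on the worktop, 135 mm long. Origin: centre of its underside.
Things that resemble listed ones, but are neither listed nor needed, are in the scene too. What is meant by the label_holder is not blue, green or turquoise, and is the larger of those in its own colour.

How it is judged:
On the way, in this order (a step that is already met when the one before it is completed fails the run):
1. the loaded drawer is pushed shut (value of joint loaded_drawer below 0.004 m), for 0.2 s.
2. the label holder is pressed home behind the lip, against the spring (z of label_holder in the frame of pocket_mouth below -0.0235 m and horizontal distance between label_holder and pocket_mouth below 0.005 m and value of joint pocket_spring above 0.0075 m and value of joint loaded_drawer below 0.006 m), for 0.5 s.
At the end, for the whole second after the job is handed in: Holder in the loaded drawer's pocket, card to the front, upright within 0.08 rad, shoulders within 2.5 mm of the rim, spring down 7.5 mm or more, the fingers still holding or pressing it (over 4 N), at rest; drawer shut within 6 mm (all of step 2 and angle between the z axis of label_holder and the z axis of pocket_mouth, either way round below 0.08 rad and x of label_face in the frame of pocket_mouth below -0.003 m and contact force between the fingers and label_holder above 4 N and linear speed of label_holder below 0.02 m/s); the arm keeps its last pose, push and grip.
It fails at once if the tape measure is displaced by more than 30 mm (distance of measure from where it was at the start of the episode above 0.03 m).
It fails at once if the screwdriver is displaced by more than 30 mm (distance of driver from where it was at the start of the episode above 0.03 m).
It fails at once if the pen is displaced by more than 30 mm (distance of pen from where it was at the start of the episode above 0.03 m).
It also fails if it takes over 54 s, if anything falls off the work surface, if the arm or the gripper's body presses on something with over 40 N, if the wrist force passes 120 N, or if a joint passes its speed limit or range.

## Robot

A 6-joint arm with a two-finger parallel gripper is mounted at the origin on a cart in front of the work surface, level with it; the furniture and walls round the work are solid. World frame = base frame: x ahead of the robot, y to its left, z up, the work surface at z = 0. Lengths are in m, angles in rad, forces in N, time in s.
With the tool pointing down it reaches from about 0.325 to 0.75 m from the base axis. Payload 7.6 kg.
Tool frame: the origin (TCP) lies midway between the tips of the shut fingers; the grasp point (between the pads) lies 19 mm behind it (robot.grip_point_offset is the z of the grasp point in the tool frame, in m); z points along the fingers, y is the line along which they close (so a half turn about z gives the same grasp; the last joint's range is limited). The gripper opens to 85 mm and grips with 20 to 120 N. Pads are 22 mm wide; open, the fingers measure 114 mm over their backs; the gripper's body (76 mm by 85 mm) begins 54 mm behind the grasp point. The pads swing forward as they close: fully open they stand 13 mm farther back than shut.
Start: joints at [-1.243, 0.052, 1.401, -0, 1.689, -0.07], TCP at [0.203, -0.484, 0.231] pointing down, gripper open.
Joint ranges: [-2.9, 2.9], [-0.91, 2.17], [0.12, 2.37], [-1.06, 4.2], [0.26, 2.73], [-2.93, 2.93]. Speed limits (rad/s): [2.57, 2.57, 3.01, 3.14, 3.14, 3.14].

## Interface

Orientations are given as a rotation vector (axis times angle).
In Python, from cell import robot, cams gives the robot as it stands. The module is installed in compiled form; this text tells all that it offers.
- The arm moves only by the tool carry_out, never from a script. Its argument "deltas" is a list of rows, each an object with "translation": the shift along the tool's x, y, z in fractions of the full range, 1 being 0.5 m, a list of three; "rot": the turn, a rotation vector about the tool's x, y, z in normalised numbers (1 is 180 degrees), a list of three; "gripper": the opening, from 0 (shut) to 1 (fully open). In form: [{"translation": [x, y, z], "rot": [ax, ay, az], "gripper": gripper}, ...]. A call has 1 to 12 rows; each row is the pose to reach, as a shift and turn from the pose commanded when the call began, along the tool's axes at that moment; what a row does not reach only later rows make up. A row lasts 1/12 s, in which the tool goes at most 41.7 mm and 7.16 degrees, less where a joint would pass 70% of its speed; a pose out of reach is approached as far as the arm can. No shift or turn number may pass 1 either way. A call with a gripper value outside its range is refused whole. The fingers move at their own pace and stop on an object; "squeeze" is the grip in N (left out, the last holds). Time passes only in rows, so rows that repeat a pose let the fingers close. It gives the time, the measured TCP pose, the force, the opening and the grip force at its end, in the units of the state.
- robot.get_state(): the state, without advancing time (a new reading comes with each control period).
- cams.capture(name): name is "scene" or "top" or "wrist"; returns a dict with "frame" (420x560x3 uint8, red, green, blue), "mtx" (3x3 intrinsics, pixels), "D" ([k1, k2, p1, p2, k3] as OpenCV has them; the pictures are not rectified), "rvec" (rotation vector, rad) and "tvec" (3), from world to camera coordinates, as OpenCV has them. Camera axes: x right, y down, z forward; pixel columns grow to the right and rows downward; lengths in m; the calibration is good to about 2 mm. A picture is of the moment at which its call begins. There is no depth.
- robot.close_job(): hands the job in; it is judged then, once.
The state is a dict: "time_s": time; "joints": joint angles; "joint_vel": joint speeds; "joint_efforts": joint torques, N m; "tool_pos": TCP position; "tool_rot": TCP orientation; "wrist_force": force on the tool from outside, world axes, zero at the start; "wrist_torque": the same for the moment, N m; "gripper_width": finger opening in m; "gripper_force": force on a finger pad.
Only numpy, scipy, OpenCV 4.12 (cv2) and the standard library are available. Lean on these libraries where they do the work, as an engineer would, in place of code of your own. Each camera call takes 0.05 s, during which the arm holds its last target. There are 200 camera calls.

## Working session

There is one attempt and no reset: what is moved stays moved. The work goes in short steps, Python scripts to look and compute and a tool call to move; the robot and the scene stay as the last step left them, time stands still between calls to the robot, and variables do not carry over. Pictures are saved under pics/ and viewed, at most 10 in all, crops included, and the job is handed in when it is done.

Besides the shell and the picture viewer there is one more tool, called after "Call:" as a command line: name --argument value ..., lists and objects as JSON in quotes. carry_out: Moves the arm, as the interface text tells. Its arguments: {"type":"object","properties":{"deltas":{"type":"array","items":{"type":"object","properties":{"translation":{"type":"array","items":{"type":"number"}},"rot":{"type":"array","items":{"type":"number"}},"gripper":{"type":"number"}}}},"squeeze":{"type":"number"}},"required":["deltas"]}

```bash
mkdir -p pics && cat > h.py <<'E'
import numpy as np, cv2
from cell import robot, cams
from scipy.spatial.transform import Rotation as R
def cap(n):
    return cams.capture(n)
def save(c,f,box=None,s=1):
    im=c["frame"][:,:,::-1]
    if box: im=im[box[1]:box[3],box[0]:box[2]]
    cv2.imwrite(f,cv2.resize(np.ascontiguousarray(im),None,fx=s,fy=s,interpolation=cv2.INTER_CUBIC))
def ray(c,uv):
    p=cv2.undistortPoints(np.array(uv,float).reshape(-1,1,2),np.array(c["mtx"]),np.array(c["D"])).reshape(-1,2)
    Rm=cv2.Rodrigues(np.array(c["rvec"],float))[0]; t=np.array(c["tvec"],float).reshape(3)
    d=np.c_[p,np.ones(len(p))]@Rm
    return -Rm.T@t,d/np.linalg.norm(d,axis=1)[:,None]
def onz(c,uv,z):
    o,d=ray(c,uv); return o+d*((z-o[2])/d[:,2])[:,None]
def tri(c1,u1,c2,u2):
    o1,d1=ray(c1,u1);o2,d2=ray(c2,u2);out=[]
    for a,b in zip(d1,d2):
        s=np.linalg.lstsq(np.c_[a,-b],o2-o1,rcond=None)[0]
        p,q=o1+s[0]*a,o2+s[1]*b; out.append([*((p+q)/2),np.linalg.norm(p-q)])
    return np.array(out)
def proj(c,P):
    return cv2.projectPoints(np.array(P,float).reshape(-1,3),np.array(c["rvec"],float),np.array(c["tvec"],float),np.array(c["mtx"]),np.array(c["D"]))[0].reshape(-1,2)
E
python3 - <<'E'
from h import *
np.set_printoptions(precision=4,suppress=True)
s=robot.get_state();print(s, robot.grip_point_offset)
for n in("scene","top"):
    c=cap(n);save(c,f"pics/{n}0.png",s=1.4)
    o,_=ray(c,[[280,210]]);print(n,o)
E
```

```text
{'time_s': 0.0, 'joints': array([-1.2433,  0.0528,  1.4018,  0.    ,  1.6886, -0.0703]), 'joint_vel': array([-0.0008, -0.0002,  0.0007,  0.0015, -0.    ,  0.    ]), 'joint_efforts': array([  0.0001, -38.1662, -36.0186,   0.    ,   0.0062,   0.    ]), 'tool_pos': array([ 0.2033, -0.4837,  0.2305]), 'tool_rot': array([-3.0781, -0.6204,  0.0003]), 'wrist_force': array([-0.3439,  0.0987, -0.5309]), 'wrist_torque': array([-0.0745,  0.0121,  0.0022]), 'gripper_force': 0.0, 'gripper_width': 0.08542551972337485} -0.0187
scene [-0.5192 -0.7813  0.6184]
top [ 0.1068 -0.0312  1.4419]
```

View pics/scene0.png

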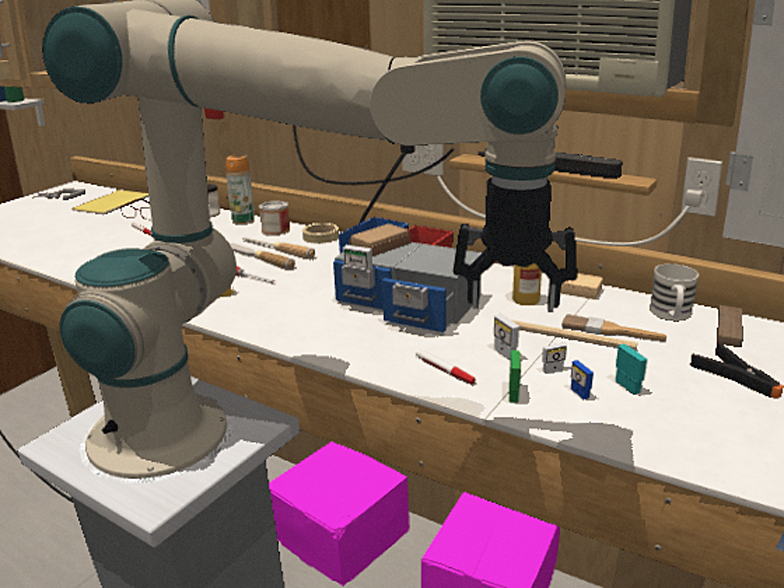

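View pics/top0.png

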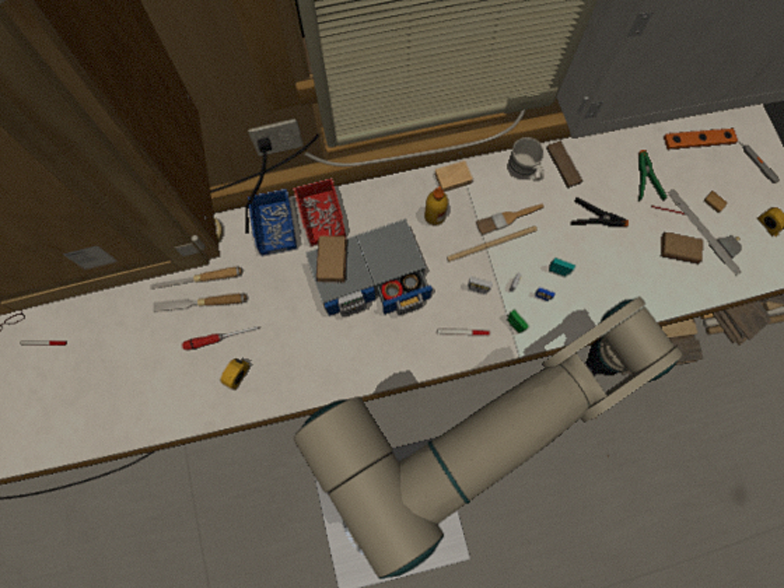

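The scene view (pixels at 1.4x) shows the candidates: aluminium holders at (506,335) and (553,358), green at (515,377), blue at (582,379) and turquoise at (630,368). The green-band holder at (357,262) is the finished one, on the twin. The loaded drawer is the open one on the right, with its pocket at (410,297). By the description I choose the larger aluminium holder at (506,335), and I'll check it in a close crop.

```bash
python3 - <<'E'
from h import *
np.set_printoptions(precision=3,suppress=True)
c=cap("scene");t=cap("top")
save(c,"pics/a.png",(225,165,485,295),3)
save(t,"pics/b.png",(215,150,415,245),4)
a=cv2.imread("pics/a.png");b=cv2.imread("pics/b.png")
b=b[:,:780]; a=a[:,:780]
cv2.imwrite("pics/ab.png",np.vstack([a,b])[:, :][:600+200]) 
cv2.imwrite("pics/a1.png",a);cv2.imwrite("pics/b1.png",b)
# rough
print(onz(t,[[478/1.4,285/1.4],[515/1.4,282/1.4],[408/1.4,302/1.4]],0.05))
print(onz(c,[[506/1.4,350/1.4],[553/1.4,370/1.4]],0.0))
E
```

```text
[[ 0.491 -0.351  0.05 ]
 [ 0.476 -0.446  0.05 ]
 [ 0.489 -0.166  0.05 ]]
[[ 0.501 -0.353  0.   ]
 [ 0.477 -0.453  0.   ]]
```

View pics/a1.png

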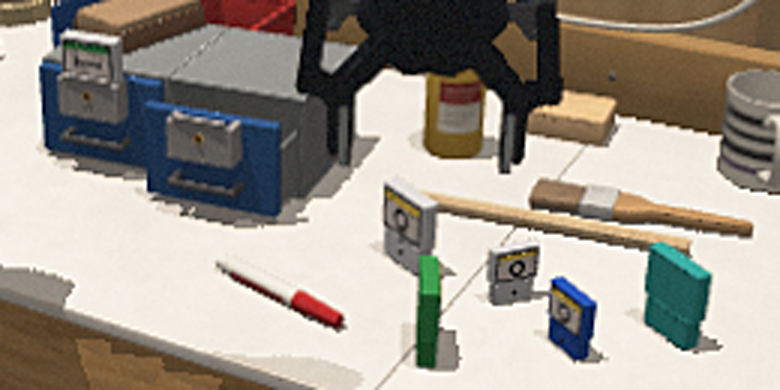

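View pics/b1.png

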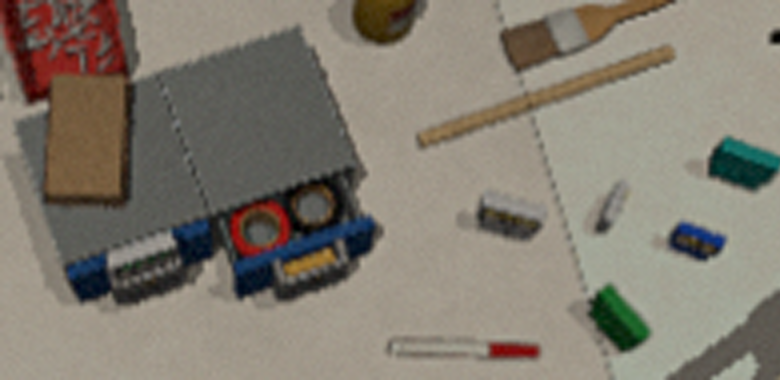

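The crop confirms the choice: the larger aluminium holder has the yellow band and black ring, at crop (410,220). The smaller one is at crop (512,272). In the top crop they are at (510,213) and (612,205), and the open drawer's pocket is at (313,268). Next I'll measure the unit's yaw and plan a wrist view.

```bash
python3 - <<'E'
from h import *
np.set_printoptions(precision=4,suppress=True)
t=cap("top");c=cap("scene")
B=lambda u,v:(215+u/4,150+v/4)
P=onz(t,[B(360,178),B(300,28),B(17,118),B(66,265),B(160,80),B(210,215)],0.1);print("unit corners FR,BR,BL,FL, seam b,f\n",P)
for i,j in((0,1),(3,2)): d=P[j]-P[i];print("yaw x-axis",np.arctan2(d[1],d[0]),np.linalg.norm(d))
d=P[3]-P[0];print("yaw front",np.arctan2(-d[0],d[1]),np.linalg.norm(d))
d=P[2]-P[1];print("yaw back",np.arctan2(-d[0],d[1]))
# holder top face long ends in top
H=onz(t,[B(480,193),B(545,205),B(480,218),B(540,235)],0.068);print(H)
s=robot.get_state();Rm=R.from_rotvec(s["tool_rot"]).as_matrix();print(Rm)
w=cap("wrist");o,d=ray(w,[[280,210],[380,210]]);print("wrist cam",o-s["tool_pos"],Rm.T@(o-s["tool_pos"]),Rm.T@d[0],Rm.T@(d[1]-d[0]),w["mtx"][0][0])
E
```

```text
unit corners FR,BR,BL,FL, seam b,f
 [[ 0.5386 -0.2253  0.1   ]
 [ 0.6878 -0.2092  0.1   ]
 [ 0.6633  0.0524  0.1   ]
 [ 0.5219  0.0378  0.1   ]
 [ 0.6685 -0.0772  0.1   ]
 [ 0.5364 -0.0916  0.1   ]]
yaw x-axis 0.10756827881114603 0.15010840564686878
yaw x-axis 0.10293157182233678 0.142178403744937
yaw front 0.06327832021824921 0.2636119539423562
yaw back 0.0933320954461966
[[ 0.5103 -0.3298  0.068 ]
 [ 0.486  -0.3829  0.068 ]
 [ 0.488  -0.3234  0.068 ]
 [ 0.4604 -0.3707  0.068 ]]
[[ 0.9219  0.3874 -0.0002]
 [ 0.3874 -0.9219  0.0004]
 [ 0.     -0.0005 -1.    ]]
wrist cam [0.0706 0.029  0.1431] [ 0.0763  0.0006 -0.1431] [-0.3012  0.0171  0.9534] [ 0.0153  0.3007 -0.0493] 315.04376639967523
```

```bash
cat >> h.py <<'E'
def down(yaw,tilt=0):
    # tool x = -e(yaw), z down; tilt>0 leans the finger tips towards +e
    e=np.array([np.cos(yaw),np.sin(yaw),0]);x=-e;z=np.array([0,0,-1.]);y=np.cross(z,x)
    return R.from_rotvec(-tilt*y)*R.from_matrix(np.c_[x,y,z]) if tilt else R.from_matrix(np.c_[x,y,z])
def plan(p,Rt,s=None):
    s=s or robot.get_state();R0=R.from_rotvec(s["tool_rot"])
    t=R0.inv().apply(np.array(p)-s["tool_pos"]);r=np.degrees((R0.inv()*Rt).as_rotvec())
    print("trans",np.round(t,4),"rot",np.round(r,2),"rows>=",np.linalg.norm(t)/.0417,np.linalg.norm(r)/7.16)
E
python3 - <<'E'
from h import *
print(down(0.1,0.3).as_matrix()[:,2])
plan([0.45,-0.25,0.27],down(0.1))
E
```

```text
[ 0.29404384  0.02950279 -0.95533649]
trans [ 0.318  -0.1201 -0.0388] rot [-0.0000e+00 -2.0000e-02 -1.6294e+02] rows>= 8.204755532529749 22.756442893929375
```

The rows are not in the units I measure in: shifts go in shares of 0.5 m and turns go in shares of 180 degrees. I convert before sending: 0.318 m / 0.5 = 0.636, 0.16 m / 0.5 = 0.32, -163 degrees / 180 = -0.9056.

Call:
carry_out --deltas '[{"translation": [0.32, -0.12, -0.078], "rot": [0, 0, -0.3889], "gripper": 1}, {"translation": [0.32, -0.12, -0.078], "rot": [0, 0, -0.3889], "gripper": 1}, {"translation": [0.32, -0.12, -0.078], "rot": [0, 0, -0.3889], "gripper": 0}, {"translation": [0.32, -0.12, -0.078], "rot": [0, 0, -0.3889], "gripper": 0}, {"translation": [0.636, -0.24, -0.078], "rot": [0, 0, -0.9056], "gripper": 0}, {"translation": [0.636, -0.24, -0.078], "rot": [0, 0, -0.9056], "gripper": 0}, {"translation": [0.636, -0.24, -0.078], "rot": [0, 0, -0.9056], "gripper": 0}, {"translation": [0.636, -0.24, -0.078], "rot": [0, 0, -0.9056], "gripper": 0}, {"translation": [0.636, -0.24, -0.078], "rot": [0, 0, -0.9056], "gripper": 0}, {"translation": [0.636, -0.24, -0.078], "rot": [0, 0, -0.9056], "gripper": 0}, {"translation": [0.636, -0.24, -0.078], "rot": [0, 0, -0.9056], "gripper": 0}, {"translation": [0.636, -0.24, -0.078], "rot": [0, 0, -0.9056], "gripper": 0}]'

```text
time_s: 1.35
tool_pos: [0.4504, -0.2497, 0.2702]
tool_rot: [-1.821, -2.56, 0.0]
wrist_force: [-0.4, 0.3, -0.1]
gripper_width: 0.0001
gripper_force: 0.0
```

```bash
python3 - <<'E'
from h import *
plan([0.45,-0.25,0.27],down(0.1)); print(robot.get_state()["joints"],robot.get_state()["time_s"])
E
```

```text
trans [-0.0002 -0.0005  0.0002] rot [-0.000e+00 -1.000e-02 -7.658e+01] rows>= 0.012453631687849832 10.695052942703452
[-5.77903581e-01  1.78186896e-02  1.35920668e+00 -8.28860246e-05
  1.76477978e+00 -9.12202459e-01] 1.35
```

In the tool's units: -76.6 degrees / 180 = -0.4256.

Call:
carry_out --deltas '[{"translation": [0, 0, 0], "rot": [0, 0, -0.4256], "gripper": 0}, {"translation": [0, 0, 0], "rot": [0, 0, -0.4256], "gripper": 0}, {"translation": [0, 0, 0], "rot": [0, 0, -0.4256], "gripper": 0}, {"translation": [0, 0, 0], "rot": [0, 0, -0.4256], "gripper": 0}, {"translation": [0, 0, 0], "rot": [0, 0, -0.4256], "gripper": 0}, {"translation": [0, 0, 0], "rot": [0, 0, -0.4256], "gripper": 0}, {"translation": [0, 0, 0], "rot": [0, 0, -0.4256], "gripper": 0}, {"translation": [0, 0, 0], "rot": [0, 0, -0.4256], "gripper": 0}, {"translation": [0, 0, 0], "rot": [0, 0, -0.4256], "gripper": 0}, {"translation": [0, 0, 0], "rot": [0, 0, -0.4256], "gripper": 0}, {"translation": [0, 0, 0], "rot": [0, 0, -0.4256], "gripper": 0}, {"translation": [0, 0, 0], "rot": [0, 0, -0.4256], "gripper": 0}]'

```text
time_s: 2.35
tool_pos: [0.4501, -0.2502, 0.2703]
tool_rot: [0.151, -3.138, 0.0]
wrist_force: [-1.2, -0.2, 0.5]
gripper_width: 0.0003
gripper_force: 0.0
```

```bash
python3 - <<'E'
from h import *
w=cap("wrist");save(w,"pics/w1.png",s=1.4);np.save("w1.npy",w,allow_pickle=True)
E
```

```text
(no output)
```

View pics/w1.png

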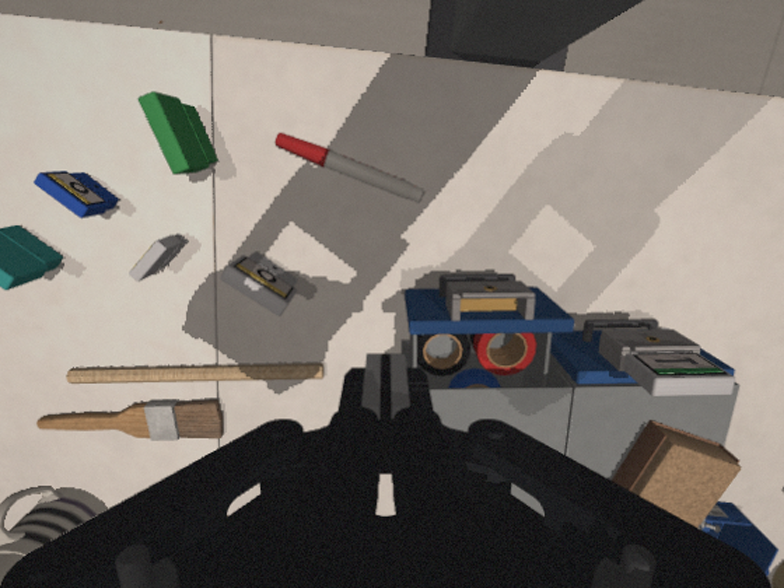

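This wrist view shows the open drawer's pocket at (490,300) with its orange plate, the unit's front edge at row 388, the label holder at (262,280) in shadow, and the pen at (350,165). I'll zoom in for sub-pixel corners.

```bash
python3 - <<'E'
from h import *
w=np.load("w1.npy",allow_pickle=True).item()
save(w,"pics/p.png",(280,185,420,285),5);save(w,"pics/q.png",(140,165,240,235),4)
p=cv2.imread("pics/p.png");q=cv2.convertScaleAbs(cv2.imread("pics/q.png"),alpha=1.8)
p=cv2.resize(p,(400,286));
save(w,"pics/p.png",(285,190,390,240),7);p=cv2.imread("pics/p.png")[:, :735]
out=np.zeros((350+280,735,3),np.uint8);out[:350]=p;out[350:,:400]=q
cv2.imwrite("pics/pq.png",out[:600])
E
```

```text
(no output)
```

View pics/pq.png

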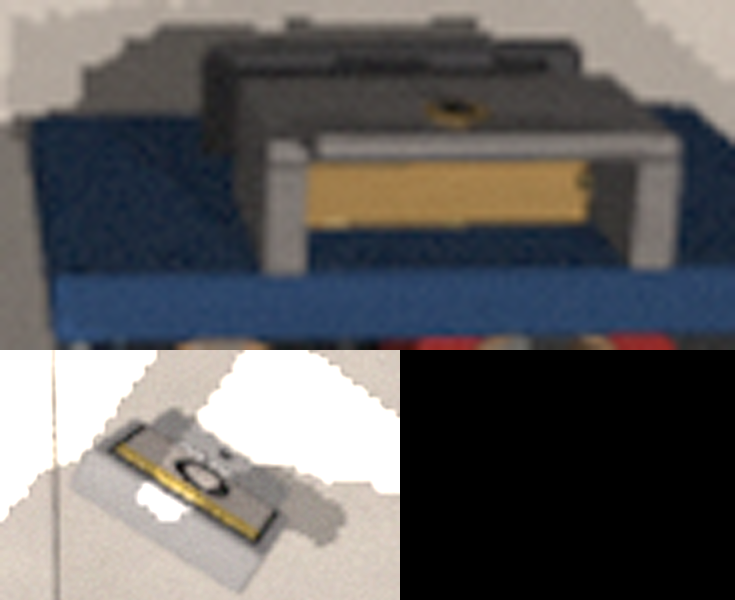

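The crop shows the cheeks meeting the panel at (262,272), (307,270), (632,267) and (678,266). The holder's top face has rear corners at (73,482) and (240,590) and front corners at about (107,447) and (272,548).

```bash
python3 - <<'E'
from h import *
np.set_printoptions(precision=4,suppress=True)
w=np.load("w1.npy",allow_pickle=True).item()
P=lambda u,v:(285+(u+.5)/7-.5,190+(v+.5)/7-.5)
Q=lambda u,v:(140+(u+.5)/4-.5,165+(v-350+.5)/4-.5)
A=onz(w,[P(262,272),P(307,270),P(632,267),P(678,266)],.096);print(A, np.linalg.norm(A[3]-A[0]),np.linalg.norm(A[2]-A[1]))
d=A[3]-A[0];print("yaw",np.arctan2(-d[0],d[1]))
L=onz(w,[P(268,145),P(680,140)],.103);print("flare/lip",L)
F=onz(w,[(415/1.4,388/1.4),(567/1.4,386/1.4),(735/1.4,384/1.4)],.1);print("unit front",F);d=F[2]-F[0];print(np.arctan2(-d[0],d[1]),np.linalg.norm(d))
H=onz(w,[Q(73,482),Q(240,590),Q(272,548),Q(107,447)],.068);print(H);print(np.linalg.norm(np.roll(H,-1,0)-H,axis=1),"ctr",H.mean(0))
d=H[0]-H[1];d2=H[3]-H[2]
d=H[1]-H[0];d2=H[2]-H[3];print([np.arctan2(-x[0],x[1]) for x in(d,d2)])
E
```

```text
[[ 0.4908 -0.1964  0.096 ]
 [ 0.4898 -0.1896  0.096 ]
 [ 0.4845 -0.1398  0.096 ]
 [ 0.4837 -0.1328  0.096 ]] 0.06401592620950217 0.050023236911618196
yaw 0.11129510683268438
flare/lip [[ 0.4683 -0.1997  0.103 ]
 [ 0.4616 -0.1392  0.103 ]]
unit front [[ 0.5498 -0.2175  0.1   ]
 [ 0.5365 -0.0966  0.1   ]
 [ 0.5222  0.0381  0.1   ]]
0.10791831743807596 0.2570985917794044
[[ 0.4819 -0.3821  0.068 ]
 [ 0.5101 -0.3339  0.068 ]
 [ 0.4962 -0.325   0.068 ]
 [ 0.4707 -0.3724  0.068 ]]
[0.0559 0.0165 0.0539 0.0149] ctr [ 0.4897 -0.3534  0.068 ]
[np.float64(-0.5295317936783154), np.float64(-0.4951801102589522)]
```

```bash
python3 - <<'E'
from h import *
yaw=.108;e=np.array([np.cos(yaw),np.sin(yaw),0])
m=np.array([.4872,-.1647,.096])-.0085*e
lip=m-.0125*e-[0,0,.018]
u=np.array([.5365,-.0966,.1])+np.array([np.sin(yaw),-np.cos(yaw),0])*.067
print(m,lip,"unit",u,"open",(u-.0205*e-m)@e, (u-m)@np.cross([0,0,1],e))
plan(lip-.040*e-[0,0,.004],down(yaw,.35))
E
```

```text
[ 0.47874952 -0.16561622  0.096     ] [ 0.46632235 -0.16696359  0.078     ] unit [ 0.54372194 -0.16320964  0.1       ] open 0.04435327236339438 -0.004610828712531567
trans [0.0162 0.0807 0.1963] rot [ -0.17 -20.05  -0.94] rows>= 5.104509393170414 2.804097358658676
```

In the tool's units: 0.196 m / 0.5 = 0.392, 0.081 m / 0.5 = 0.162, -20 degrees / 180 = -0.1111.

Call:
carry_out --deltas '[{"translation": [0.032, 0.162, 0.12], "rot": [-0.0011, -0.1111, -0.005], "gripper": 0}, {"translation": [0.032, 0.162, 0.12], "rot": [-0.0011, -0.1111, -0.005], "gripper": 0}, {"translation": [0.032, 0.162, 0.12], "rot": [-0.0011, -0.1111, -0.005], "gripper": 0}, {"translation": [0.032, 0.162, 0.392], "rot": [-0.0011, -0.1111, -0.005], "gripper": 0}, {"translation": [0.032, 0.162, 0.392], "rot": [-0.0011, -0.1111, -0.005], "gripper": 0}, {"translation": [0.032, 0.162, 0.392], "rot": [-0.0011, -0.1111, -0.005], "gripper": 0}, {"translation": [0.032, 0.162, 0.392], "rot": [-0.0011, -0.1111, -0.005], "gripper": 0}, {"translation": [0.032, 0.162, 0.392], "rot": [-0.0011, -0.1111, -0.005], "gripper": 0}]'

```text
time_s: 3.07
tool_pos: [0.4243, -0.1696, 0.0702]
tool_rot: [-0.147, 2.795, 0.035]
wrist_force: [0.2, 1.0, -0.1]
gripper_width: 0.0001
gripper_force: 0.0
```

```bash
python3 - <<'E'
from h import *
yaw=.108;e=np.array([np.cos(yaw),np.sin(yaw),0])
s=robot.get_state();print(s["tool_pos"],s["wrist_force"],s["time_s"])
for d in(.030,.065,.075): plan(s["tool_pos"]+d*e,down(yaw,.35))
E
```

```text
[ 0.42434664 -0.16956458  0.07019516] [ 0.1993583   0.96326908 -0.05180022] 3.0667
trans [-0.0283  0.      0.0101] rot [ 0.31 -0.39 -0.21] rows>= 0.7194244604316553 0.07541590288491841
trans [-0.0612  0.0001  0.0219] rot [ 0.31 -0.39 -0.21] rows>= 1.558752997601918 0.07541590288491841
trans [-0.0706  0.0001  0.0252] rot [ 0.31 -0.39 -0.21] rows>= 1.7985611510791366 0.07541590288491841
```

In the tool's units: -0.065 m / 0.5 = -0.13, -0.03 m / 0.5 = -0.06.

Call:
carry_out --deltas '[{"translation": [-0.028, 0, 0.01], "gripper": 0}, {"translation": [-0.05, 0, 0.018], "gripper": 0}, {"translation": [-0.06, 0, 0.021], "gripper": 0}, {"translation": [-0.07, 0, 0.024], "gripper": 0}, {"translation": [-0.08, 0, 0.028], "gripper": 0}, {"translation": [-0.09, 0, 0.032], "gripper": 0}, {"translation": [-0.1, 0, 0.035], "gripper": 0}, {"translation": [-0.11, 0, 0.038], "gripper": 0}, {"translation": [-0.118, 0, 0.042], "gripper": 0}, {"translation": [-0.124, 0, 0.044], "gripper": 0}, {"translation": [-0.13, 0, 0.046], "gripper": 0}, {"translation": [-0.13, 0, 0.046], "gripper": 0}]'

```text
$.deltas[0]: bad value
```

In the tool's units: -0.065 m / 0.5 = -0.13, -0.062 m / 0.5 = -0.124.

Call:
carry_out --deltas '[{"translation": [-0.028, 0, 0.01], "rot": [0, 0, 0], "gripper": 0}, {"translation": [-0.05, 0, 0.018], "rot": [0, 0, 0], "gripper": 0}, {"translation": [-0.06, 0, 0.021], "rot": [0, 0, 0], "gripper": 0}, {"translation": [-0.07, 0, 0.024], "rot": [0, 0, 0], "gripper": 0}, {"translation": [-0.08, 0, 0.028], "rot": [0, 0, 0], "gripper": 0}, {"translation": [-0.09, 0, 0.032], "rot": [0, 0, 0], "gripper": 0}, {"translation": [-0.1, 0, 0.035], "rot": [0, 0, 0], "gripper": 0}, {"translation": [-0.11, 0, 0.038], "rot": [0, 0, 0], "gripper": 0}, {"translation": [-0.118, 0, 0.042], "rot": [0, 0, 0], "gripper": 0}, {"translation": [-0.124, 0, 0.044], "rot": [0, 0, 0], "gripper": 0}, {"translation": [-0.13, 0, 0.046], "rot": [0, 0, 0], "gripper": 0}, {"translation": [-0.13, 0, 0.046], "rot": [0, 0, 0], "gripper": 0}]'

```text
time_s: 4.07
tool_pos: [0.4956, -0.1633, 0.0748]
tool_rot: [-0.152, 2.789, 0.028]
wrist_force: [0.2, 0.2, -0.5]
gripper_width: -0.0002
gripper_force: 0.0
```

In the tool's units: -0.004 m / 0.5 = -0.008, -0.002 m / 0.5 = -0.004.

Call:
carry_out --deltas '[{"translation": [-0.004, 0, 0.0014], "rot": [0, 0, 0], "gripper": 0}, {"translation": [-0.008, 0, 0.003], "rot": [0, 0, 0], "gripper": 0}, {"translation": [-0.008, 0, 0.003], "rot": [0, 0, 0], "gripper": 0}]'

```text
time_s: 4.32
tool_pos: [0.4996, -0.1628, 0.0747]
tool_rot: [-0.152, 2.789, 0.028]
wrist_force: [-0.8, 0.5, 0.6]
gripper_width: 0.0001
gripper_force: 0.4
```

In the tool's units: -0.004 m / 0.5 = -0.008, -0.003 m / 0.5 = -0.006.

Call:
carry_out --deltas '[{"translation": [-0.002, 0, 0.0006], "rot": [0, 0, 0], "gripper": 0}, {"translation": [-0.004, 0, 0.0014], "rot": [0, 0, 0], "gripper": 0}, {"translation": [-0.006, 0, 0.002], "rot": [0, 0, 0], "gripper": 0}, {"translation": [-0.008, 0, 0.0028], "rot": [0, 0, 0], "gripper": 0}, {"translation": [-0.008, 0, 0.0028], "rot": [0, 0, 0], "gripper": 0}, {"translation": [-0.008, 0, 0.0028], "rot": [0, 0, 0], "gripper": 0}]'

```text
time_s: 4.82
tool_pos: [0.5021, -0.1626, 0.0746]
tool_rot: [-0.153, 2.793, 0.029]
wrist_force: [-15.9, 1.2, 8.7]
gripper_width: -0.0002
gripper_force: 8.2
```

In the tool's units: 0.09 m / 0.5 = 0.18, 0.08 m / 0.5 = 0.16.

Call:
carry_out --deltas '[{"translation": [0.08, 0, -0.026], "rot": [0, 0, 0], "gripper": 0}, {"translation": [0.16, 0, -0.06], "rot": [0, 0, 0], "gripper": 0}, {"translation": [0.18, 0, -0.06], "rot": [0, 0, 0], "gripper": 0}]'

```text
time_s: 5.07
tool_pos: [0.4065, -0.1728, 0.0718]
tool_rot: [-0.151, 2.79, 0.028]
wrist_force: [1.0, 0.0, -0.1]
gripper_width: -0.0004
gripper_force: 0.0
```

```bash
python3 - <<'E'
from h import *
plan([.46,-.25,.22],down(.108)); print(robot.get_state()["tool_pos"])
E
```

```text
trans [-0.0927 -0.0824 -0.1241] rot [ 0.05 19.96  0.03] rows>= 4.206445332289685 2.7876066614081463
[ 0.40654869 -0.17283449  0.07182214]
```

In the tool's units: -0.124 m / 0.5 = -0.248, -0.093 m / 0.5 = -0.186, 20 degrees / 180 = 0.1111.

Call:
carry_out --deltas '[{"translation": [-0.186, -0.164, -0.248], "rot": [0, 0.1111, 0], "gripper": 0}, {"translation": [-0.186, -0.164, -0.248], "rot": [0, 0.1111, 0], "gripper": 0}, {"translation": [-0.186, -0.164, -0.248], "rot": [0, 0.1111, 0], "gripper": 0}, {"translation": [-0.186, -0.164, -0.248], "rot": [0, 0.1111, 0], "gripper": 0}, {"translation": [-0.186, -0.164, -0.248], "rot": [0, 0.1111, 0], "gripper": 0}, {"translation": [-0.186, -0.164, -0.248], "rot": [0, 0.1111, 0], "gripper": 0}, {"translation": [-0.186, -0.164, -0.248], "rot": [0, 0.1111, 0], "gripper": 0}, {"translation": [-0.186, -0.164, -0.248], "rot": [0, 0.1111, 0], "gripper": 0}]'

```text
time_s: 5.73
tool_pos: [0.4623, -0.2489, 0.2188]
tool_rot: [0.171, -3.135, -0.004]
wrist_force: [1.3, 0.4, -1.4]
gripper_width: 0.0003
gripper_force: 0.0
```

```bash
python3 - <<'E'
from h import *
w=cap("wrist");np.save("w2.npy",w,allow_pickle=True)
m=np.array([.47875,-.16562,.096])+.044*np.array([.9942,.1078,0])
u,v=proj(w,m)[0];a,b=proj(w,[.4897,-.3534,.06])[0];print(m,u,v,a,b)
x0,y0=int(u)-55,int(v)-28;x1,y1=int(a)-50,int(b)-35;print(x0,y0,x1,y1)
save(w,"pics/p.png",(x0,y0,x0+110,y0+56),6);save(w,"pics/q.png",(x1,y1,x1+110,y1+56),5)
p=cv2.imread("pics/p.png");q=cv2.convertScaleAbs(cv2.imread("pics/q.png"),alpha=1.6);print(p.shape,q.shape)
out=np.zeros((600,660,3),np.uint8);out[:p.shape[0],:p.shape[1]]=p;out[336:,:q.shape[1]]=q[:264];cv2.imwrite("pics/pq2.png",out)
E
```

```text
[ 0.5224948 -0.1608768  0.096    ] 361.3221909220182 271.72238041287955 168.97964497394395 206.52895119309807
306 243 118 171
(336, 660, 3) (280, 550, 3)
```

View pics/pq2.png

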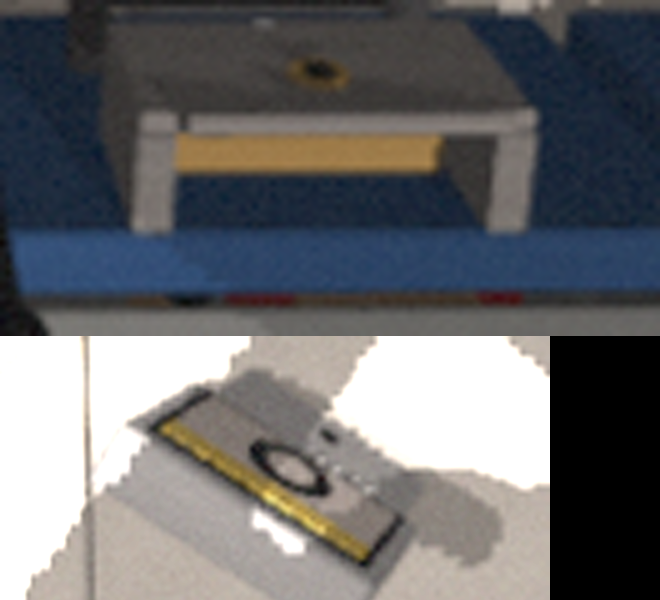

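The crop shows the drawer shut, with the rim points at the panel at (132,233), (174,233), (488,230) and (530,229). The holder's card ring centre is at (289,468), and its yellow band runs from (160,425) to (365,560).

```bash
python3 - <<'E'
from h import *
np.set_printoptions(precision=4,suppress=True)
w=np.load("w2.npy",allow_pickle=True).item()
P=lambda u,v:(306+(u+.5)/6-.5,243+(v+.5)/6-.5)
Q=lambda u,v:(118+(u+.5)/5-.5,171+(v-336+.5)/5-.5)
A=onz(w,[P(132,233),P(174,233),P(488,230),P(530,229)],.096);print(A,np.linalg.norm(A[3]-A[0]),np.linalg.norm(A[2]-A[1]))
d=A[3]-A[0];print("yaw",np.arctan2(-d[0],d[1]),"mid",A.mean(0))
f=w["frame"].astype(int);m=np.zeros(f.shape[:2],np.uint8)
hsv=cv2.cvtColor(w["frame"],cv2.COLOR_RGB2HSV)
m=cv2.inRange(hsv,(20,110,50),(35,255,255));m[:, :110]=0;m[:,225:]=0;m[:165]=0;m[230:]=0
ys,xs=np.nonzero(m);print(len(xs),xs.min(),xs.max())
b=onz(w,np.c_[xs,ys],.0565)[:,:2];c=b.mean(0);U,S,V=np.linalg.svd(b-c);v=V[0]*np.sign(V[0][1]);pr=(b-c)@v
print("band ctr",c,"yaw",np.arctan2(-v[0],v[1]),"len",np.ptp(pr))
r=onz(w,[Q(289,468)],.047)[0];yaw=np.arctan2(-v[0],v[1]);print("ring",r,"origin",r[:2]+.0075*np.array([np.cos(yaw),np.sin(yaw)]))
hs=onz(w,[Q(331,433)],.012);print("hole?",hs)
E
```

```text
[[ 0.5361 -0.191   0.096 ]
 [ 0.5354 -0.1843  0.096 ]
 [ 0.5296 -0.1346  0.096 ]
 [ 0.5287 -0.128   0.096 ]] 0.06342287172562668 0.050040887771568954
yaw 0.11764739502955926 mid [ 0.5324 -0.1595  0.096 ]
160 150 191
band ctr [ 0.4851 -0.3532] yaw -0.5112107622882229 len 0.04691314180580873
ring [ 0.483 -0.351  0.047] origin [ 0.4896 -0.3546]
hole? [[ 0.4843 -0.3519  0.012 ]]
```

```bash
python3 - <<'E'
from h import *
plan([.4898,-.3545,.13],down(-.511)); plan([.4898,-.3545,.031],down(-.511))
E
```

```text
trans [-0.0162 -0.1083  0.0884] rot [ 0.11 -0.17 35.54] rows>= 3.3746306460750235 4.963686744349168
trans [-0.0164 -0.1086  0.1874] rot [ 0.11 -0.17 35.54] rows>= 5.20821433465902 4.963686744349168
```

In the tool's units: -0.108 m / 0.5 = -0.216, 0.088 m / 0.5 = 0.176, 35.5 degrees / 180 = 0.1972.

Call:
carry_out --deltas '[{"translation": [-0.032, -0.216, 0.176], "rot": [0.0006, -0.0006, 0.1972], "gripper": 0.87}, {"translation": [-0.032, -0.216, 0.176], "rot": [0.0006, -0.0006, 0.1972], "gripper": 0.87}, {"translation": [-0.032, -0.216, 0.176], "rot": [0.0006, -0.0006, 0.1972], "gripper": 0.87}, {"translation": [-0.032, -0.216, 0.176], "rot": [0.0006, -0.0006, 0.1972], "gripper": 0.87}, {"translation": [-0.032, -0.216, 0.176], "rot": [0.0006, -0.0006, 0.1972], "gripper": 0.87}, {"translation": [-0.032, -0.216, 0.176], "rot": [0.0006, -0.0006, 0.1972], "gripper": 0.87}, {"translation": [-0.032, -0.216, 0.176], "rot": [0.0006, -0.0006, 0.1972], "gripper": 0.87}, {"translation": [-0.032, -0.216, 0.176], "rot": [0.0006, -0.0006, 0.1972], "gripper": 0.87}, {"translation": [-0.032, -0.216, 0.176], "rot": [0.0006, -0.0006, 0.1972], "gripper": 0.87}, {"translation": [-0.032, -0.216, 0.176], "rot": [0.0006, -0.0006, 0.1972], "gripper": 0.87}]'

```text
time_s: 6.62
tool_pos: [0.4908, -0.3549, 0.1333]
tool_rot: [0.789, 3.038, -0.002]
wrist_force: [-0.9, -0.0, 0.5]
gripper_width: 0.0738
gripper_force: 0.0
```

```bash
python3 - <<'E'
from h import *
np.set_printoptions(precision=4,suppress=True)
w=cap("wrist");np.save("w3.npy",w,allow_pickle=True)
print(robot.get_state()["gripper_width"],robot.get_state()["tool_pos"])
hsv=cv2.cvtColor(w["frame"],cv2.COLOR_RGB2HSV)
pb=proj(w,[.4835,-.351,.0565])[0].astype(int);print(pb)
m=cv2.inRange(hsv,(20,110,50),(35,255,255));mm=np.zeros_like(m);mm[pb[1]-40:pb[1]+40,pb[0]-70:pb[0]+70]=m[pb[1]-40:pb[1]+40,pb[0]-70:pb[0]+70]
ys,xs=np.nonzero(mm);b=onz(w,np.c_[xs,ys],.0565)[:,:2];c=b.mean(0);V=np.linalg.svd(b-c)[2];v=V[0]*np.sign(V[0][1])
print(len(xs),c,np.arctan2(-v[0],v[1]),np.ptp((b-c)@v))
x0,y0=pb[0]-100,pb[1]-60;print(x0,y0);cr=np.ascontiguousarray(w["frame"][y0:y0+150,x0:x0+200,::-1]);cv2.imwrite("pics/q3.png",cv2.resize(cv2.convertScaleAbs(cr,alpha=1.5),None,fx=4,fy=4,interpolation=2))
plan([.4898,-.3545,.031],down(-.511))
E
```

```text
0.07460507143925069 [ 0.4908 -0.3549  0.1332]
[275 206]
209 [ 0.4843 -0.3532] -0.5183293352615457 0.046818514415990095
175 146
trans [ 0.0014 -0.0001  0.1022] rot [-0.04  0.16  0.13] rows>= 2.4501756903367045 0.029371156521376535
```

View pics/q3.png

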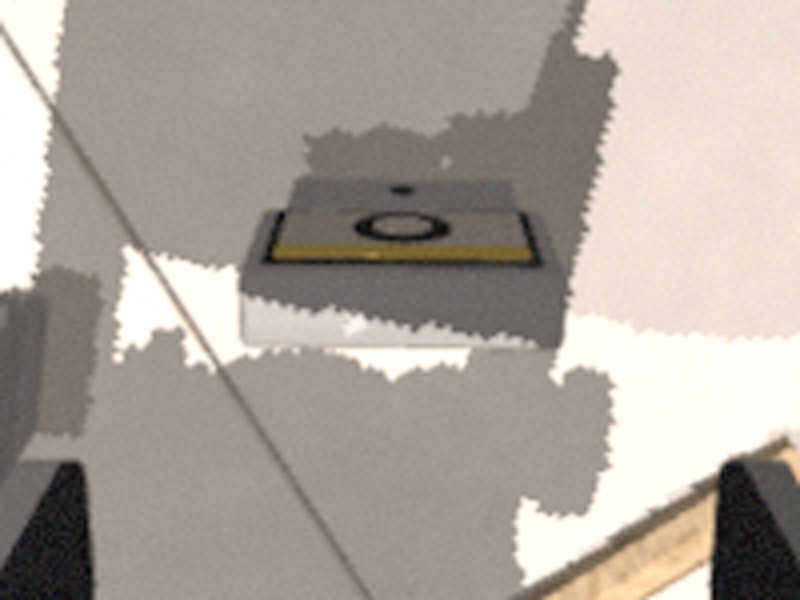

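The holder is aligned between the open fingers. Its top face spans rows 265–347, from column 242 to 562, and the ring is at (402,226).

```bash
python3 - <<'E'
from h import *
np.set_printoptions(precision=4,suppress=True)
w=np.load("w3.npy",allow_pickle=True).item()
Q=lambda u,v:(175+(u+.5)/4-.5,146+(v+.5)/4-.5)
H=onz(w,[Q(243,346),Q(560,348),Q(568,268),Q(240,265)],.068);print(H,np.linalg.norm(np.roll(H,-1,0)-H,axis=1),H.mean(0))
r=onz(w,[Q(402,226)],.047)[0];print(r+.0075*np.array([np.cos(.515),-np.sin(.515),0]))
d=H[1]-H[0];print(np.arctan2(-d[0],d[1]))
E
```

```text
[[ 0.4833 -0.3834  0.068 ]
 [ 0.511  -0.3344  0.068 ]
 [ 0.4983 -0.3264  0.068 ]
 [ 0.4701 -0.3759  0.068 ]] [0.0563 0.015  0.057  0.0151] [ 0.4907 -0.355   0.068 ]
[ 0.4895 -0.3546  0.047 ]
-0.5150078936809019
```

In the tool's units: 0.102 m / 0.5 = 0.204, 0.09 m / 0.5 = 0.18, 0.3 degrees / 180 = 0.0017.

Call:
carry_out --deltas '[{"translation": [0.002, 0, 0.08], "rot": [0, 0.0006, 0.0017], "gripper": 0.87}, {"translation": [0.002, 0, 0.14], "rot": [0, 0.0006, 0.0017], "gripper": 0.87}, {"translation": [0.002, 0, 0.18], "rot": [0, 0.0006, 0.0017], "gripper": 0.87}, {"translation": [0.002, 0, 0.204], "rot": [0, 0.0006, 0.0017], "gripper": 0.87}, {"translation": [0.002, 0, 0.204], "rot": [0, 0.0006, 0.0017], "gripper": 0.87}, {"translation": [0.002, 0, 0.204], "rot": [0, 0.0006, 0.0017], "gripper": 0.4}, {"translation": [0.002, 0, 0.204], "rot": [0, 0.0006, 0.0017], "gripper": 0.4}, {"translation": [0.002, 0, 0.204], "rot": [0, 0.0006, 0.0017], "gripper": 0.4}, {"translation": [0.002, 0, 0.204], "rot": [0, 0.0006, 0.0017], "gripper": 0.4}, {"translation": [0.002, 0, 0.204], "rot": [0, 0.0006, 0.0017], "gripper": 0.4}, {"translation": [0.002, 0, 0.204], "rot": [0, 0.0006, 0.0017], "gripper": 0.4}, {"translation": [0.002, 0, 0.204], "rot": [0, 0.0006, 0.0017], "gripper": 0.4}]' --squeeze 60

```text
time_s: 7.67
tool_pos: [0.4908, -0.3556, 0.0325]
tool_rot: [0.8, 3.035, -0.003]
wrist_force: [0.0, 0.4, 6.8]
gripper_width: 0.057
gripper_force: 64.6
```

```bash
python3 - <<'E'
from h import *
np.set_printoptions(precision=4,suppress=True)
s=robot.get_state();print(s["tool_pos"],s["gripper_width"],s["gripper_force"],s["wrist_force"])
Rm=R.from_rotvec(s["tool_rot"])
print("holder in tool",Rm.inv().apply(np.array([.4902,-.3548,0])-s["tool_pos"]))
plan(s["tool_pos"]+[0,0,.14],R.from_rotvec(s["tool_rot"]))
plan([.5240,-.1604,.165+s["tool_pos"][2]-.066],down(.112))
E
```

```text
[ 0.4908 -0.3556  0.0325] 0.05703101791363341 64.56544876098633 [0.0247 0.393  6.8485]
holder in tool [0.001  0.0004 0.0325]
trans [-0.0005 -0.0002 -0.14  ] rot [0. 0. 0.] rows>= 3.357314148681057 0.0
trans [ 0.067   0.186  -0.0994] rot [ -0.12   0.16 -35.96] rows>= 5.307679281594667 5.022534175214645
```

In the tool's units: 0.186 m / 0.5 = 0.372, 0.184 m / 0.5 = 0.368, -36 degrees / 180 = -0.2.

Call:
carry_out --deltas '[{"translation": [0, 0, -0.08], "rot": [0, 0, 0], "gripper": 0.4}, {"translation": [0, 0, -0.16], "rot": [0, 0, 0], "gripper": 0.4}, {"translation": [0, 0, -0.24], "rot": [0, 0, 0], "gripper": 0.4}, {"translation": [0.02, 0.06, -0.296], "rot": [0, 0.0006, -0.0389], "gripper": 0.4}, {"translation": [0.044, 0.124, -0.296], "rot": [0, 0.0006, -0.0722], "gripper": 0.4}, {"translation": [0.066, 0.188, -0.296], "rot": [0, 0.0006, -0.1056], "gripper": 0.4}, {"translation": [0.088, 0.25, -0.296], "rot": [0, 0.0006, -0.1389], "gripper": 0.4}, {"translation": [0.112, 0.312, -0.296], "rot": [-0.0006, 0.0006, -0.1722], "gripper": 0.4}, {"translation": [0.132, 0.368, -0.296], "rot": [-0.0006, 0.0006, -0.2], "gripper": 0.4}, {"translation": [0.132, 0.372, -0.296], "rot": [-0.0006, 0.0006, -0.2], "gripper": 0.4}, {"translation": [0.132, 0.372, -0.296], "rot": [-0.0006, 0.0006, -0.2], "gripper": 0.4}, {"translation": [0.132, 0.372, -0.296], "rot": [-0.0006, 0.0006, -0.2], "gripper": 0.4}]'

```text
time_s: 8.67
tool_pos: [0.5242, -0.1608, 0.1785]
tool_rot: [0.175, -3.135, -0.002]
wrist_force: [0.3, -0.1, -0.5]
gripper_width: 0.0574
gripper_force: 64.4
```

```bash
python3 - <<'E'
from h import *
np.set_printoptions(precision=4,suppress=True)
s=robot.get_state();print(s["tool_pos"],s["gripper_width"],s["gripper_force"],s["wrist_force"]);plan([.5250,-.1602,.18],down(.112))
w=cap("wrist");np.save("w4.npy",w,allow_pickle=True)
m=proj(w,[.524,-.1604,.1])[0].astype(int);print(m)
x0,y0=m[0]-80,m[1]-55;print(x0,y0);save(w,"pics/w4.png",(x0,y0,x0+160,y0+115),5)
E
```

```text
[ 0.5242 -0.1608  0.1785] 0.05740832977510765 64.44874405860901 [ 0.3102 -0.1255 -0.4904]
trans [-0.0009  0.0005 -0.0015] rot [ 0.07 -0.08 -0.02] rows>= 0.043078390341637574 0.0152094159160073
[276 217]
196 162
```

View pics/w4.png

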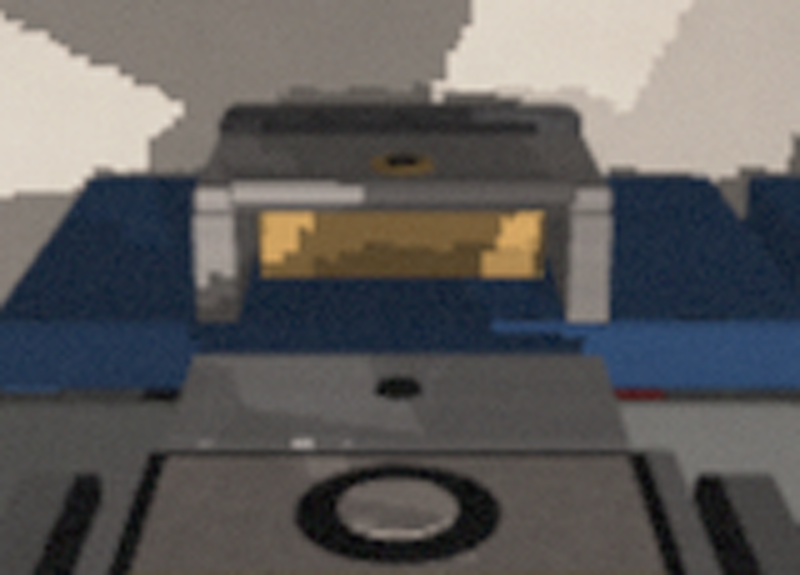

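Camera view: the holder hangs above the pocket, with its foot edge running from (187,355) to (606,355) and its ring at (398,512). The rim points at the panel are at (193,323), (238,322), (568,322) and (612,322).

```bash
python3 - <<'E'
from h import *
np.set_printoptions(precision=4,suppress=True)
w=np.load("w4.npy",allow_pickle=True).item();s=robot.get_state()
Q=lambda u,v:(196+(u+.5)/5-.5,162+(v+.5)/5-.5)
A=onz(w,[Q(193,323),Q(238,322),Q(568,322),Q(612,322)],.096);d=A[3]-A[0];yaw=np.arctan2(-d[0],d[1])
print(A,np.linalg.norm(d),np.linalg.norm(A[2]-A[1]),yaw)
e=np.array([np.cos(.112),np.sin(.112),0]);n=np.array([-e[1],e[0],0])
mouth=A.mean(0)-.0085*e;print("mouth",mouth)
z=s["tool_pos"][2]-.0325
B=onz(w,[Q(187,355),Q(606,355)],z+.001);d=B[1]-B[0];print("foot",B,np.linalg.norm(d),np.arctan2(-d[0],d[1]))
r=onz(w,[Q(398,512)],z+.047)[0];h=onz(w,[Q(398,387)],z+.012)[0]
ho=B.mean(0)+.0075*e;hr=r+.0075*e
for nm,p in(("foot",ho),("ring",hr),("hole",h+.0075*e)): print(nm,p,"rel mouth e,n",(p-mouth)@e,(p-mouth)@n,"rel tcp",(p-s["tool_pos"])@e,(p-s["tool_pos"])@n)
E
```

```text
[[ 0.5362 -0.1916  0.096 ]
 [ 0.5353 -0.1848  0.096 ]
 [ 0.5297 -0.1347  0.096 ]
 [ 0.5289 -0.128   0.096 ]] 0.0640019816882775 0.05039787690346575 0.11391229300868497
mouth [ 0.5241 -0.1607  0.096 ]
foot [[ 0.5206 -0.1871  0.1469]
 [ 0.5151 -0.1376  0.1469]] 0.049888636992033414 0.11137359417239796
foot [ 0.5253 -0.1615  0.1469] rel mouth e,n 0.0011429329601520654 -0.0009235957125756853 rel tcp 0.0011992736819186724 -0.0003585729860595183
ring [ 0.5223 -0.1617  0.1929] rel mouth e,n -0.0018588061747942795 -0.0007685516197764896 rel tcp -0.0018024654530276727 -0.0002035288932603226
hole [ 0.5248 -0.1614  0.1579] rel mouth e,n 0.0006269863550435858 -0.0007507534905838387 rel tcp 0.0006833270768101927 -0.00018573076406767165
```

```bash
python3 - <<'E'
from h import *
np.set_printoptions(precision=4,suppress=True)
def band(w,z,box):
    hsv=cv2.cvtColor(w["frame"],cv2.COLOR_RGB2HSV);m=cv2.inRange(hsv,(18,100,40),(36,255,255));k=np.zeros_like(m);x0,y0,x1,y1=box;k[y0:y1,x0:x1]=m[y0:y1,x0:x1]
    ys,xs=np.nonzero(k);print(len(xs),xs.min(),xs.max(),ys.min(),ys.max());return onz(w,[[xs.mean(),ys.mean()]],z)[0]
w3=np.load("w3.npy",allow_pickle=True).item();w4=np.load("w4.npy",allow_pickle=True).item()
e3=np.array([np.cos(.515),-np.sin(.515),0]);e4=np.array([np.cos(.112),np.sin(.112),0])
Q3=lambda u,v:(175+(u+.5)/4-.5,146+(v+.5)/4-.5);Q4=lambda u,v:(196+(u+.5)/5-.5,162+(v+.5)/5-.5)
o3=np.array([.4902,-.3548,0]);o4=np.array([.5241,-.1607,0]);z=.146
bz=[.0565,.059,.061]
for nm,q,zz in(("foot",Q3(402,179),0),("hole",Q3(402,189),.012),("ring",Q3(402,226),.047),("topf",Q3(404,267),.068),("topr",Q3(402,347),.068)): print(nm,(onz(w3,[q],zz)[0]-o3)@e3)
print("band",[(band(w3,b,(205,186,345,226))-o3)@e3 for b in bz])
for nm,q,zz in(("foot",Q4(398,355),0),("hole",Q4(398,387),.012),("ring",Q4(398,512),.047)): print(nm,(onz(w4,[q],z+zz)[0]-o4)@e4)
print("band",[(band(w4,z+b,(200,265,350,310))-o4)@e4 for b in bz])
E
```

```text
foot -0.005383689822160965
hole -0.006206665052025596
ring -0.00816548959791777
topf -0.006920198370840647
topr 0.008034121645848573
241 243 307 207 211
241 243 307 207 211
241 243 307 207 211
band [np.float64(-0.005940553783437039), np.float64(-0.0067337244608455015), np.float64(-0.007368261002772213)]
foot -0.006005610122046065
hole -0.006917221393463155
ring -0.009410087778195995
1065 218 332 277 286
1065 218 332 277 286
1065 218 332 277 286
band [np.float64(-0.0061050882795674975), np.float64(-0.007566485465136258), np.float64(-0.008735603213591243)]
```

In the tool's units: 0.055 m / 0.5 = 0.11, 0.0008 m / 0.5 = 0.0016.

Call:
carry_out --deltas '[{"translation": [-0.0012, 0.0016, 0.03], "rot": [0, 0, 0], "gripper": 0.4}, {"translation": [-0.0012, 0.0016, 0.056], "rot": [0, 0, 0], "gripper": 0.4}, {"translation": [-0.0012, 0.0016, 0.076], "rot": [0, 0, 0], "gripper": 0.4}, {"translation": [-0.0012, 0.0016, 0.088], "rot": [0, 0, 0], "gripper": 0.4}, {"translation": [-0.0012, 0.0016, 0.094], "rot": [0, 0, 0], "gripper": 0.4}, {"translation": [-0.0012, 0.0016, 0.098], "rot": [0, 0, 0], "gripper": 0.4}, {"translation": [-0.0012, 0.0016, 0.102], "rot": [0, 0, 0], "gripper": 0.4}, {"translation": [-0.0012, 0.0016, 0.106], "rot": [0, 0, 0], "gripper": 0.4}, {"translation": [-0.0012, 0.0016, 0.11], "rot": [0, 0, 0], "gripper": 0.4}, {"translation": [-0.0012, 0.0016, 0.11], "rot": [0, 0, 0], "gripper": 0.4}]'

```text
time_s: 9.55
tool_pos: [0.5245, -0.1596, 0.1232]
tool_rot: [0.176, -3.135, -0.002]
wrist_force: [-1.8, -1.1, 0.3]
gripper_width: 0.0568
gripper_force: 64.7
```

Call:
carry_out --deltas '[{"translation": [0, 0, 0.006], "rot": [0, 0, 0], "gripper": 0.4}, {"translation": [0, 0, 0.012], "rot": [0, 0, 0], "gripper": 0.4}, {"translation": [0, 0, 0.018], "rot": [0, 0, 0], "gripper": 0.4}, {"translation": [0, 0, 0.024], "rot": [0, 0, 0], "gripper": 0.4}, {"translation": [0, 0, 0.028], "rot": [0, 0, 0], "gripper": 0.4}, {"translation": [0, 0, 0.032], "rot": [0, 0, 0], "gripper": 0.4}, {"translation": [0, 0, 0.036], "rot": [0, 0, 0], "gripper": 0.4}, {"translation": [0, 0, 0.036], "rot": [0, 0, 0], "gripper": 0.4}, {"translation": [0, 0, 0.036], "rot": [0, 0, 0], "gripper": 0.4}]' --squeeze 80

```text
time_s: 10.3
tool_pos: [0.5244, -0.1595, 0.1061]
tool_rot: [0.177, -3.135, -0.002]
wrist_force: [-8.1, -0.4, 7.4]
gripper_width: 0.0568
gripper_force: 88.1
```

In the tool's units: 0.004 m / 0.5 = 0.008, 0.002 m / 0.5 = 0.004.

Call:
carry_out --deltas '[{"translation": [0.0008, 0, 0.002], "rot": [0, 0, 0], "gripper": 0.4}, {"translation": [0.0008, 0, 0.004], "rot": [0, 0, 0], "gripper": 0.4}, {"translation": [0.0008, 0, 0.006], "rot": [0, 0, 0], "gripper": 0.4}, {"translation": [0.0008, 0, 0.007], "rot": [0, 0, 0], "gripper": 0.4}, {"translation": [0.0008, 0, 0.008], "rot": [0, 0, 0], "gripper": 0.4}, {"translation": [0.0008, 0, 0.008], "rot": [0, 0, 0], "gripper": 0.4}]'

```text
time_s: 10.8
tool_pos: [0.5244, -0.1595, 0.1031]
tool_rot: [0.177, -3.136, -0.002]
wrist_force: [-9.6, 1.2, 12.3]
gripper_width: 0.0568
gripper_force: 88.2
```

In the tool's units: 0.002 m / 0.5 = 0.004, 0.0014 m / 0.5 = 0.0028.

Call:
carry_out --deltas '[{"translation": [0.0012, 0, 0.0014], "rot": [0, 0, 0], "gripper": 0.4}, {"translation": [0.002, 0, 0.0028], "rot": [0, 0, 0], "gripper": 0.4}, {"translation": [0.002, 0, 0.004], "rot": [0, 0, 0], "gripper": 0.4}, {"translation": [0.002, 0, 0.004], "rot": [0, 0, 0], "gripper": 0.4}, {"translation": [0.002, 0, 0.004], "rot": [0, 0, 0], "gripper": 0.4}]'

```text
time_s: 11.22
tool_pos: [0.5244, -0.1595, 0.1025]
tool_rot: [-0.177, 3.134, 0.001]
wrist_force: [-8.7, 2.9, 17.0]
gripper_width: 0.0566
gripper_force: 89.1
```

```bash
python3 - <<'E'
from h import *
np.set_printoptions(precision=4,suppress=True)
s=robot.get_state();print(s["tool_pos"],s["wrist_force"],s["wrist_torque"])
w=cap("wrist");np.save("w5.npy",w,allow_pickle=True)
m=proj(w,[.524,-.1604,.11])[0].astype(int);print(m)
x0,y0=m[0]-80,m[1]-60;save(w,"pics/w5.png",(x0,y0,x0+160,y0+115),5);print(x0,y0)
E
```

```text
[ 0.5244 -0.1595  0.1025] [-8.7054  2.8794 17.0011] [0.4645 1.5436 0.0056]
[274 274]
194 214
```

View pics/w5.png

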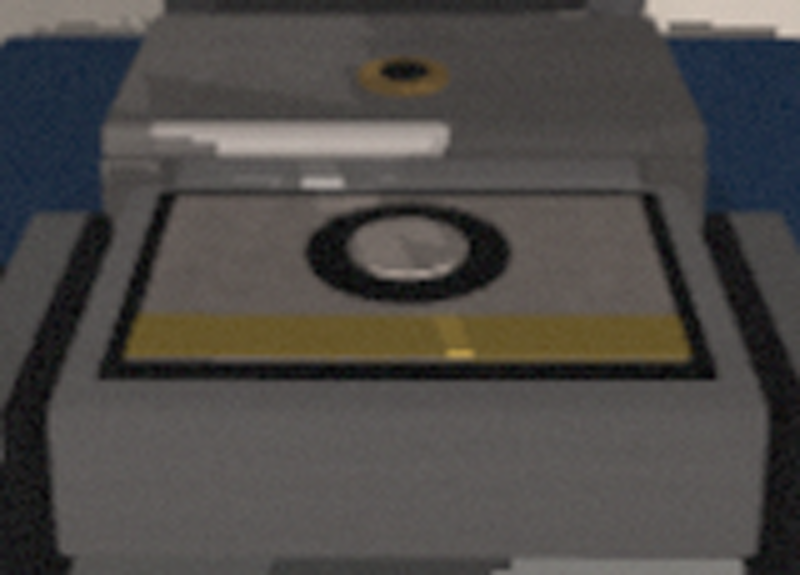

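The holder is seated behind the lip, card to the front. Its ring and band sit at the same camera pixels as before the press, so it has not slipped in the grip. One last gentle press will confirm the hard stop.

In the tool's units: 0.0015 m / 0.5 = 0.003, 0.001 m / 0.5 = 0.002.

Call:
carry_out --deltas '[{"translation": [0.001, 0, 0.002], "rot": [0, 0, 0], "gripper": 0.4}, {"translation": [0.001, 0, 0.003], "rot": [0, 0, 0], "gripper": 0.4}, {"translation": [0.001, 0, 0.003], "rot": [0, 0, 0], "gripper": 0.4}, {"translation": [0.001, 0, 0.003], "rot": [0, 0, 0], "gripper": 0.4}, {"translation": [0.001, 0, 0.003], "rot": [0, 0, 0], "gripper": 0.4}, {"translation": [0.001, 0, 0.003], "rot": [0, 0, 0], "gripper": 0.4}, {"translation": [0.001, 0, 0.003], "rot": [0, 0, 0], "gripper": 0.4}, {"translation": [0.001, 0, 0.003], "rot": [0, 0, 0], "gripper": 0.4}, {"translation": [0.001, 0, 0.003], "rot": [0, 0, 0], "gripper": 0.4}]'

```text
time_s: 12.02
tool_pos: [0.5244, -0.1595, 0.1024]
tool_rot: [-0.177, 3.133, 0.001]
wrist_force: [-10.5, 4.1, 23.4]
gripper_width: 0.0567
gripper_force: 89.9
```

```bash
python3 -c "
from cell import robot
print(robot.close_job())"
```

```text
the job is handed in; nothing more can be done
None
```

The drawer is shut, and the label holder is pressed home behind the lip against a hard stop (about 23 N down) with the gripper still holding it. I handed the job in at about 12 s, but no verdict came back.

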